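# Find the socket that fits the panel's marked nut

## Robot

A 6-joint arm with a two-finger parallel gripper is mounted at the origin on the work surface. World frame = base frame: x ahead of the robot, y to its left, z up, the work surface at z = 0. Lengths are in m, angles in degrees, forces in N, time in s.
With the tool pointing down it reaches from about 0.2 to 0.875 m from the base axis. Payload 3.4 kg.
Tool frame: the origin (TCP) lies midway between the tips of the shut fingers; the grasp point (between the pads) lies 19 mm behind it; z points along the fingers, y is the direction in which the jaws open and shut (so a half turn about z gives the same grasp; the last joint's range is limited). The gripper opens to 94 mm and grips with 3 to 60 N. Pads are 16 mm wide; open, the fingers measure 119 mm over their backs; the gripper's body (75 mm by 177 mm) begins 78 mm behind the grasp point.
Start: joints at [69.729, 15.808, 86.224, -0, 77.962, -6.933], TCP at [0.133, 0.56, 0.205] pointing down, gripper open.
Joint ranges: [-165.64, 165.64], [-43.16, 119.46], [12.63, 154.43], [-67.54, 247.53], [6.08, 155.33], [-154.97, 154.97]. Speed limits (degrees/s): [147.25, 147.25, 180, 180, 180, 180].

## Interface

Orientations are given as a 3x3 rotation matrix whose columns are the frame's x, y, z axes.
In Python, from rig import manip gives the robot as it stands.
- The arm moves only by the shell command python3 -m crank 'ROWS' [OPENING] [FORCE]. ROWS is JSON, a list that holds one entry, the list of rows, each a list of 6 numbers: the shift along the world's x, y, z as a fraction of full scale, then the turn, a rotation vector about the world's x, y, z as a fraction of full scale. In form: [[[dx, dy, dz, ax, ay, az], ...]]. A call has 1 to 10 rows; each row is the pose to reach, as a shift and turn from the pose commanded when the call began; what a row does not reach only later rows make up. Full scale, the value 1, is 100 mm for a shift and 0.5 rad for a turn. A row lasts 1/10 s, in which the tool goes at most 50 mm and 8.59 degrees, less where a joint would pass 70% of its speed; a pose out of reach is approached as far as the arm can. A call with a number of a shift or a turn outside -1 to 1 is refused whole. A call with a gripper value outside its range is refused whole. OPENING is the closure, from -1 (fully open) to 1 (shut), set as the call begins (- or left out, the last holds). The fingers move at their own pace and stop on an object; FORCE is the grip in N (left out, the last holds). Time passes only in rows, so rows that repeat a pose let the fingers close. It gives the time, the measured TCP pose, the force and the opening at its end, in the units of the state.
- manip.state(): the state, without advancing time (a new reading comes with each control period).
- manip.snapshot(name): name is "side" or "top" or "wrist"; returns (picture, depth): 384x512x3 uint8, blue, green, red; 384x512 float32, m along the optical axis (not along the pixel's ray), 0 where there is no reading.
- manip.camera_params(name): a dict with "fx", "fy", "cx", "cy" (pixels), "D" ([k1, k2, p1, p2, k3] as OpenCV has them; the pictures are not rectified), "rvec" (rotation vector, rad) and "tvec" (3), from world to camera coordinates, as OpenCV has them. Camera axes: x right, y down, z forward; pixel columns grow to the right and rows downward; lengths in m; the calibration is good to about 2 mm. A picture is of the moment at which its call begins: read the wrist's pose just before it. camera_params takes no time and is no camera call; for the wrist camera it gives the pose at the moment of the call.
- manip.job_done(): hands the job in, once; it reports no verdict.
The state is a dict: "clock": time; "q": joint angles; "dq": joint speeds; "joint_efforts": joint torques, N m; "position": TCP position; "tcp_rot": TCP orientation; "wrist_force": force on the tool from outside, world axes, zero at the start; "torque": the same for the moment, N m; "finger_gap": finger opening in m.
Only numpy, scipy, OpenCV 4.12 (cv2) and the standard library are available. Lean on these libraries where they do the work, as an engineer would, in place of code of your own. Each camera call takes 0.05 s, during which the arm holds its last target. There are 200 camera calls.

## Task

First press the red nozzle cap of the oil canister on the white panel all the way down for a moment and let it spring back up. Then try the sockets from the blue tray on the nut in the orange circle until you find the one that goes fully home, its rim flat on the panel; stand any that does not fit upright back in the tray. Finish while still gripping the fitting socket, fully seated on that nut and upright, and leave the jar, screwdriver and wrench alone.

Things in the scene. Friction and masses are not known exactly. Their poses are not given: they have to be found in the camera images.
- panel: fixed white panel, 260 (x) x 300 (y) x 18 mm, flat on the bench; origin at the centre of its underside, z up. Three brass hex nuts are fixed on it (they do not turn), and the canister. The two nuts without a circle, 120 mm or more from the circle, are not part of the job.
- nut_seat (a point): point on the panel's top face, at the foot and axis of the nut in the orange circle (68 mm across, flush); axes as the panel's, z up. Which nut stands here differs each time and is not told: 16 mm across flats and 22 mm high, 21 mm and 15 mm high, or 26 mm and 8 mm high. Its flats face the panel's x axis (+x, -x) and every 60 degrees from it.
- cap_top (a point): centre of the top of the canister's red nozzle cap, a disc 32 mm across, 12 mm high, its top 91 mm above the panel's top face when up. The canister (blue, 52 mm across, fixed in a steel foot on the panel) stands 110 to 150 mm from the marked nut, its white nozzle towards that nut.
- cap (a joint): travel of the nozzle cap, m: 0 is up, 0.006 fully down; a spring pushes it up, about 2.4 N at the start and 6 N fully down.
- tray_in (a point): centre of the inner floor of the fixed blue tray in which the sockets stand; axes as the tray's, z up. The tray is 250 (x) x 90 (y) mm outside, walls 5 mm thick and 20 mm high from the bench; the sockets stand about 80 mm apart along its x.
- jar: amber jar with white lid, 52 mm across, 65 mm high; origin at the centre of its underside. Bystander, not to be moved.
- screwdriver: yellow-handled screwdriver lying on the bench, about 200 mm long along its x axis. Bystander, not to be moved.
- wrench: steel wrench lying on the bench, about 180 mm long along its x axis. Bystander, not to be moved.
- socket_a: steel socket, mouth down in the tray: round body 40 mm across, 30 mm high; above it to 62 mm a solid hex head 24 mm across flats, to grip across two flats. Origin: centre of the underside (mouth), z up. Flats of head and bore face the body's x axis (+x, -x) and every 60 degrees from it. About 0.18 kg.
- socket_b: second socket: outside, origin, axes and mass as socket_a. The three differ only in their hex bores: 18 mm across flats and 23 mm deep, 23 mm and 16 mm deep, 28 mm and 9 mm deep; which has which is not told.
- socket_c: third socket: outside, origin, axes and mass as socket_a. The fitting socket has 2 mm play across flats on the nut and goes down until its rim rests on the panel; any other is stopped by the nut with its rim 6 mm or more above the panel.
Things that resemble listed ones, but are neither listed nor needed, are in the scene too. Leave any purple look-alike of the socket_a alone.

How it is judged:
By the outcome, as a careful person would: the job done as asked, in the order asked, and still so for the second after the job is handed in, while the arm keeps its last pose, push and grip.
It also fails if it takes over 72 s, if anything falls off the work surface, if the arm or the gripper's body presses on something with over 40 N, if the wrist force passes 120 N, or if a joint passes its speed limit or range.

## Working session

There is one attempt and no reset: what is moved stays moved. The work goes in short steps, Python scripts to look and compute and a shell command to move; the robot and the scene stay as the last step left them, time stands still between calls to the robot, and variables do not carry over. Pictures are saved under pics/ and viewed, about 8 in all and at most 12, crops included, and the job is handed in when it is done.

```bash
mkdir -p pics
cat > h.py <<'E'
import numpy as np, cv2
from rig import manip
def snap(n):
    p=manip.camera_params(n); im,d=manip.snapshot(n)
    return im,d,p
def mats(p):
    K=np.array([[p['fx'],0,p['cx']],[0,p['fy'],p['cy']],[0,0,1.]]); R=cv2.Rodrigues(np.array(p['rvec'],float))[0]
    return K,np.array(p['D'],float),R,np.array(p['tvec'],float).ravel()
def cloud(d,p):
    K,D,R,t=mats(p); h,w=d.shape
    u,v=np.meshgrid(np.arange(w),np.arange(h))
    n=cv2.undistortPoints(np.stack([u,v],-1).reshape(-1,1,2).astype(float),K,D).reshape(h,w,2)
    c=np.dstack([n*d[...,None],d]); return (c-t)@R
def onplane(uv,z,p):
    K,D,R,t=mats(p); n=cv2.undistortPoints(np.array(uv,float).reshape(-1,1,2),K,D).reshape(-1,2)
    r=np.c_[n,np.ones(len(n))]@R; o=-R.T@t
    return o+r*((z-o[2])/r[:,2])[:,None]
def proj(P,p):
    K,D,R,t=mats(p); return cv2.projectPoints(np.array(P,float).reshape(-1,1,3),cv2.Rodrigues(R)[0],t,K,D)[0].reshape(-1,2)
E
python3 - <<'E'
from h import *
for n in("top","side"):
    im,d,p=snap(n); cv2.imwrite(f'pics/{n}0.png',cv2.resize(im,(800,600)) if n=="top" else im); np.savez(f'{n}0.npz',im=im,d=d,**{'p':np.array(p,dtype=object)})
    print(n,p['fx'],-mats(p)[2].T@mats(p)[3],(d==0).mean())
s=manip.state();print(s['clock'],s['position'],s['finger_gap'],s['tcp_rot'])
E
```

```text
top 357.63132772578547 [0.51639377 0.08012524 1.09484413] 0.003972371419270833
side 380.2098576385833 [ 0.24341536 -0.65468262  0.64381875] 0.004241943359375
0.1 [0.13248053 0.55900762 0.20470642] 0.09388439624110308 [[-9.73025299e-01  2.30697789e-01 -5.46333935e-04]
 [ 2.30698366e-01  9.73024120e-01 -1.52503816e-03]
 [ 1.79773165e-04 -1.60993906e-03 -9.99998688e-01]]
```

View pics/top0.png

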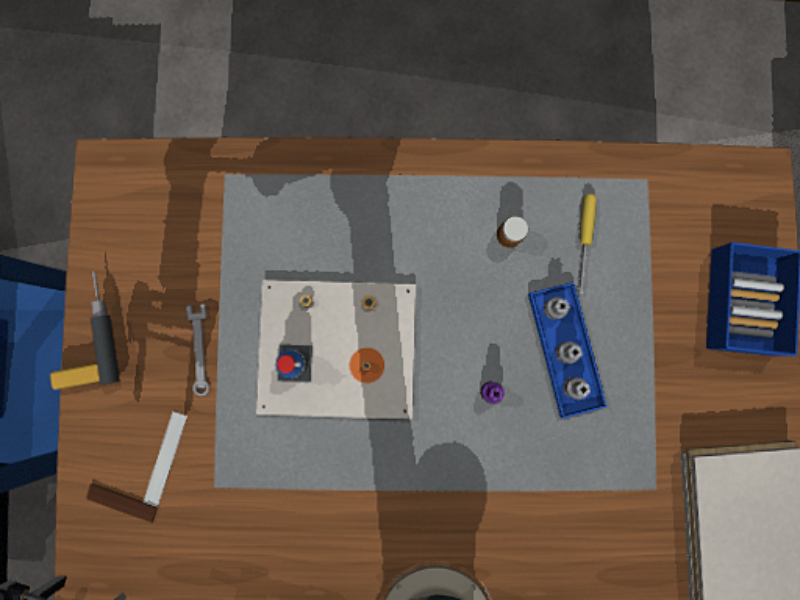

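View pics/side0.png

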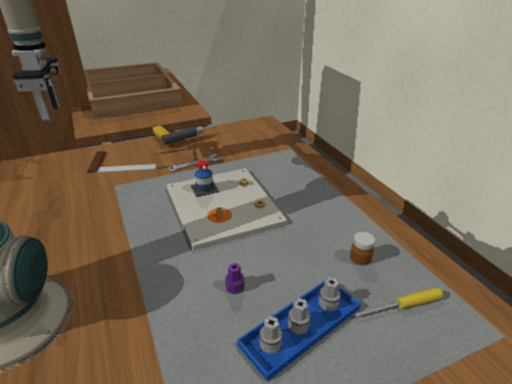

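Top view (800x600 scale): red cap at (286,364), orange circle with nut at (367,365), other nuts at (306,300) and (369,302). Grey sockets in the tray at (558,308), (570,352), (578,389), with the purple look-alike outside it at (492,392). Jar at (514,230), wrench at (199,350), screwdriver at (588,230). The pale bin at the right edge (755,300) isn't the tray.

Run:
```python
from h import *
L=np.load('top0.npz',allow_pickle=True); im,d,p=L['im'],L['d'],L['p'].item(); C=cloud(d,p)
hsv=cv2.cvtColor(im,cv2.COLOR_BGR2HSV); H,S,V=[hsv[...,i].astype(int) for i in range(3)]
s=512/800
def box(x0,y0,x1,y1):
    m=np.zeros(d.shape,bool); m[int(y0*s):int(y1*s),int(x0*s):int(x1*s)]=1; return m
# panel outline
pm=box(245,265,430,430)&(C[...,2]>.009)&(C[...,2]<.026)
print('panel z',np.median(C[pm][:,2])); print('bench z',np.median(C[box(440,200,480,400)][:,2]))
r=cv2.minAreaRect(C[pm][:,:2].astype(np.float32)*1000); print('panel',r)
om=box(340,340,395,395)&(H>5)&(H<17)&(S>150)
zt=np.median(C[om][:,2]); 
(c,ax,a)=cv2.fitEllipse(max(cv2.findContours(om.astype(np.uint8),0,1)[0],key=len)); print('circle',onplane([c],.018,p),ax,'n',om.sum())
nm=box(350,348,385,383); print('nut z max',np.sort(C[nm][:,2])[-25:].round(4)); 
rm=box(265,340,310,385)&((H<6)|(H>174))&(S>150); uv=np.argwhere(rm)[:,::-1].mean(0); print('cap',uv,onplane([uv],.109,p),np.median(C[rm],0))
tm=box(520,270,615,425)&(H>100)&(H<125)&(S>150); 
r=cv2.minAreaRect(C[tm&(C[...,2]>.012)&(C[...,2]<.024)][:,:2].astype(np.float32)*1000); print('tray',r)
for (x,y) in[(558,308),(570,352),(578,389),(492,392)]:
    b=box(x-22,y-22,x+22,y+22)
    t=b&(C[...,2]>.055); q=b&(C[...,2]>.024)&(C[...,2]<.045); print('sock',np.median(C[t],0).round(4),(C[t].min(0)+C[t].max(0))/2,t.sum(),'body mid',(C[q].min(0)+C[q].max(0))/2)
cv2.imwrite('pics/crop1.png',np.hstack([cv2.resize(im[160:285,155:275],(400,416),interpolation=2),cv2.resize(im[170:280,300:400],(380,416),interpolation=2)]))
```

```text
panel z 0.018827685314391204
bench z 0.0020368406171197575
panel ((526.7064208984375, 181.61233520507812), (324.6358337402344, 272.8756408691406), 88.8881607055664)
circle [[0.49084383 0.13491292 0.018     ]] (20.993967056274414, 21.07508087158203) n 353
nut z max [0.0388 0.0389 0.0393 0.0396 0.0396 0.0396 0.0397 0.0399 0.0402 0.0406
 0.0409 0.0411 0.0411 0.0415 0.0416 0.0416 0.0417 0.0419 0.042  0.0423
 0.0423 0.0424 0.0429 0.0435 1.0948]
cap [182.68421053 232.37894737] [[0.4938767  0.27272638 0.109     ]] [0.49483347 0.27225689 0.10920779]
tray ((523.21875, -253.16868591308594), (249.3555908203125, 91.82227325439453), 14.01806926727295)
sock [ 0.6022 -0.2271  0.0677] [ 0.5654626  -0.07949568  0.57606807] 69 body mid [ 0.61474    -0.23081367  0.03447136]
sock [ 0.5174 -0.248   0.0673] [ 0.51714424 -0.09152519  0.57505406] 76 body mid [ 0.51708503 -0.261105    0.03309706]
sock [ 0.4526 -0.2629  0.0676] [ 0.47745226 -0.09868807  0.57568406] 77 body mid [ 0.4399545  -0.26916913  0.03489875]
sock [ 0.4404 -0.1047  0.0629] [ 0.47240613 -0.01812566  0.57552194] 67 body mid [ 0.4393482  -0.10515157  0.03312125]
```

View pics/crop1.png

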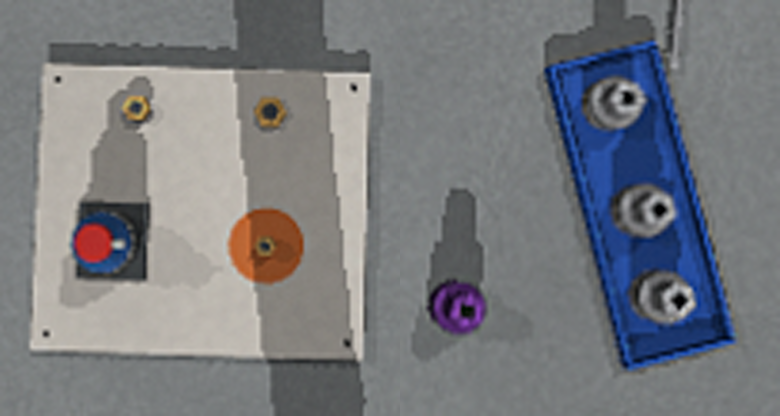

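Going by height, the marked nut looks like the tall 16 mm one. The three grey sockets in the tray are the right ones and the purple one is outside it. Now moving over to the panel for a wrist view.

```bash
python3 -m crank '[[[0.4,-0.3,0.2,0,0,0],[0.7,-0.6,0.4,0,0,0],[1,-0.85,0.5,0,0,0]]]' 1 20 && python3 -m crank '[[[0.4,-0.3,0,0,0,0],[0.7,-0.6,0,0,0,0],[1,-0.85,0,0,0,0]]]' && python3 -m crank '[[[0.4,-0.3,0,0,0,0],[0.7,-0.6,0,0,0,0],[0.9,-0.8,0,0,0,0],[0.9,-0.8,0,0,0,0],[0.9,-0.8,0,0,0,0]]]'
python3 - <<'E'
from h import *
im,d,p=snap("wrist"); cv2.imwrite('pics/w1.png',im); np.savez('w1.npz',im=im,d=d,p=np.array(p,dtype=object))
s=manip.state(); R=np.array(s['tcp_rot']); c=-mats(p)[2].T@mats(p)[3]
print(s['clock'],s['position'],'cam in tool',R.T@(c-s['position']), 'opt axis tool',R.T@mats(p)[2][2], 'camx world',mats(p)[2][0])
E
```

```text
clock: 0.4
position: [0.2337, 0.4736, 0.2567]
tcp_rot: [[-0.973, 0.23, 0.001], [0.23, 0.973, 0.001], [-0.001, 0.001, -1.0]]
wrist_force: [0.5, 0.3, -0.2]
finger_gap: 0.0736
clock: 0.7
position: [0.3336, 0.3877, 0.2553]
tcp_rot: [[-0.973, 0.231, -0.0], [0.231, 0.973, -0.0], [0.0, -0.001, -1.0]]
wrist_force: [0.5, 0.5, 0.8]
finger_gap: 0.0494
clock: 1.2
position: [0.4225, 0.3093, 0.255]
tcp_rot: [[-0.973, 0.232, -0.001], [0.232, 0.973, 0.0], [0.001, -0.0, -1.0]]
wrist_force: [-0.1, 0.3, -0.4]
finger_gap: 0.0093
1.25 [0.42198785 0.30980945 0.25517661] cam in tool [ 0.08276205 -0.00047238 -0.17957814] opt axis tool [-0.28475337  0.00126901  0.95859997] camx world [0.23165019 0.97279782 0.00161142]
```

View pics/w1.png

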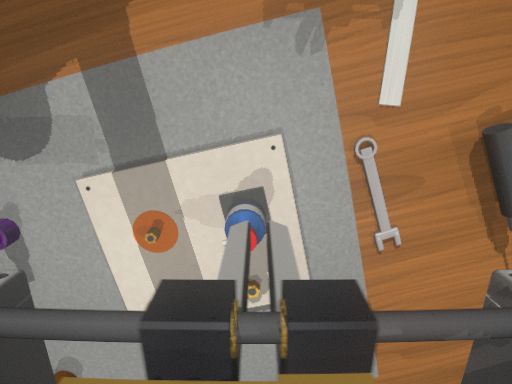

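The wrist view shows the marked nut at (151,236) in the orange circle, and the cap partly hidden behind the fingers at (245,238). Next I'll compare nut, cap and panel yaw from this view with the top view.

```bash
cat >> h.py <<'E'
def fitcircle(im,p,z,roi,name=''):
    hsv=cv2.cvtColor(im,cv2.COLOR_BGR2HSV); H,S,V=[hsv[...,i].astype(int) for i in range(3)]
    m=np.zeros(im.shape[:2],np.uint8); x0,y0,x1,y1=roi
    m[y0:y1,x0:x1]=((H>4)&(H<14)&(S>150))[y0:y1,x0:x1]
    c=max(cv2.findContours(m,0,1)[0],key=cv2.contourArea); h=cv2.convexHull(c).reshape(-1,2)
    P=onplane(h,z,p)[:,:2]*1000
    A=np.c_[2*P,np.ones(len(P))]; s=np.linalg.lstsq(A,(P**2).sum(1),rcond=None)[0]
    return s[:2],np.sqrt(s[2]+s[:2]@s[:2])
E
python3 - <<'E'
from h import *
for n,roi in(('w1',(120,195,195,270)),('top0',(215,215,255,255)),('side0',(195,195,245,235))):
    L=np.load(n+'.npz',allow_pickle=True); im,d,p=L['im'],L['d'],L['p'].item(); C=cloud(d,p)
    print(n,'circle',fitcircle(im,p,.018,roi))
    g=cv2.cvtColor(im,cv2.COLOR_BGR2HSV)
    if n=='w1':
        x0,y0,x1,y1=roi; Q=C[y0:y1,x0:x1].reshape(-1,3); t=Q[(Q[:,2]>.034)&(Q[:,2]<.06)]; print('nut top',np.median(t,0),(t.min(0)+t.max(0))/2,len(t),t.max(0)-t.min(0))
        pm=(C[...,2]>.010)&(C[...,2]<.026)&(g[...,1]<60)&(g[...,2]>120); pm=cv2.morphologyEx(pm.astype(np.uint8),cv2.MORPH_OPEN,np.ones((5,5)))
        # panel edges: bottom-left long edges fit from white mask rim
        c=max(cv2.findContours(pm,0,1)[0],key=cv2.contourArea).reshape(-1,2); W=onplane(c,.018,p)*1000
        print('corners px',cv2.approxPolyDP(c.reshape(-1,1,2),6,True).reshape(-1,2).tolist()); 
    H=g[...,0].astype(int); rm=((H<5)|(H>175))&(g[...,1]>150)
    if n!='w1':
        rm=cv2.morphologyEx(rm.astype(np.uint8),cv2.MORPH_OPEN,np.ones((3,3))); nn,lab,st,ce=cv2.connectedComponentsWithStats(rm); i=1+np.argmax(st[1:,4]); print('red',ce[i],st[i],onplane([ce[i]],.109,p))
E
```

```text
w1 circle (array([490.47845467, 136.3678209 ]), np.float64(33.165470639689325))
nut top [0.48971796 0.13795581 0.04032737] [0.49096252 0.13716758 0.03813382] 133 [0.01711576 0.0164253  0.00815665]
corners px [[281, 135], [77, 179], [127, 310], [145, 310], [163, 278], [216, 279], [225, 239], [218, 196], [240, 187], [263, 187], [270, 219], [287, 226], [298, 275], [308, 279]]
top0 circle (array([490.91711879, 134.95527581]), np.float64(32.228168001317684))
red [182.63736264 232.45054945] [178 228  10  10  91] [[0.49367912 0.27285111 0.109     ]]
side0 circle (array([490.74422326, 136.91152636]), np.float64(30.868727038556827))
red [201.61818182 163.41818182] [197 161  11   7  55] [[0.49035475 0.26998781 0.109     ]]
```

```bash
python3 -m crank '[[[0.4,-0.2,-0.1,0,0,0],[0.71,-0.37,-0.5,0,0,0],[0.71,-0.37,-0.95,0,0,0],[0.71,-0.37,-0.95,0,0,0],[0.71,-0.37,-0.95,0,0,0]]]' && python3 -m crank '[[[0,0,-0.25,0,0,0],[0,0,-0.48,0,0,0],[0,0,-0.50,0,0,0],[0,0,-0.52,0,0,0],[0,0,-0.54,0,0,0],[0,0,-0.56,0,0,0],[0,0,-0.56,0,0,0],[0,0,-0.56,0,0,0]]]'
```

```text
clock: 1.75
position: [0.4924, 0.2736, 0.1606]
tcp_rot: [[-0.973, 0.229, -0.002], [0.229, 0.973, -0.0], [0.002, -0.0, -1.0]]
wrist_force: [1.2, 0.4, -0.1]
finger_gap: 0.0002
clock: 2.55
position: [0.495, 0.2737, 0.1059]
tcp_rot: [[-0.973, 0.231, 0.003], [0.231, 0.973, 0.003], [-0.003, 0.003, -1.0]]
wrist_force: [-0.2, 3.7, 5.1]
finger_gap: 0.0004
```

```bash
python3 -m crank '[[[0,0,-0.015,0,0,0],[0,0,-0.03,0,0,0],[0,0,-0.045,0,0,0],[0,0,-0.06,0,0,0],[0,0,-0.06,0,0,0],[0,0,-0.06,0,0,0]]]'
```

```text
clock: 3.15
position: [0.4951, 0.2737, 0.1029]
tcp_rot: [[-0.973, 0.231, 0.005], [0.231, 0.973, 0.003], [-0.004, 0.004, -1.0]]
wrist_force: [-3.6, 1.8, 25.1]
finger_gap: 0.0007
```

The wrist force of 25 N, well above the 6 N spring, with the tip at 0.103 shows the cap bottomed out. Releasing it and moving to the tray.

```bash
python3 -m crank '[[[0,0,0.1,0,0,0],[0,0,0.4,0,0,0],[0,0,0.9,0,0,0],[0,0,1,0,0,0]]]'
python3 - <<'E'
from h import *
im,d,p=snap("side"); g=cv2.cvtColor(im,cv2.COLOR_BGR2HSV); H=g[...,0].astype(int); rm=((H<5)|(H>175))&(g[...,1]>150); rm[:140]=0; rm[190:]=0
print(np.argwhere(rm)[:,::-1].mean(0),rm.sum(),manip.state()['wrist_force'])
E
python3 -m crank '[[[0,-0.5,0.25,0,0,0],[0,-1,0.5,0,0,0]]]' -1 && python3 -m crank '[[[0,-0.5,0,0,0,0],[0,-1,0,0,0,0]]]' && python3 -m crank '[[[0,-0.5,0,0,0,0],[0,-1,0,0,0,0]]]' && python3 -m crank '[[[0,-0.5,0,0,0,0],[0,-1,0,0,0,0]]]' && python3 -m crank '[[[0,-0.5,0,0,0,0],[0,-1,0,0,0,0],[0,-1,0,0,0,0],[0,-1,0,0,0,0],[0,-1,0,0,0,0]]]'
python3 - <<'E'
from h import *
im,d,p=snap("wrist"); cv2.imwrite('pics/w2.png',im); np.savez('w2.npz',im=im,d=d,p=np.array(p,dtype=object))
E
```

```text
clock: 3.55
position: [0.4958, 0.2725, 0.2028]
tcp_rot: [[-0.973, 0.231, 0.007], [0.231, 0.973, 0.001], [-0.006, 0.003, -1.0]]
wrist_force: [0.7, -0.2, 0.7]
finger_gap: 0.0003
[202.05660377 163.60377358] 53 [ 0.28720933 -0.28271801  0.87188812]
clock: 3.8
position: [0.4918, 0.1819, 0.2409]
tcp_rot: [[-0.974, 0.228, -0.006], [0.228, 0.974, -0.002], [0.005, -0.004, -1.0]]
wrist_force: [0.7, -0.5, -0.5]
finger_gap: 0.0133
clock: 4.0
position: [0.4924, 0.081, 0.2418]
tcp_rot: [[-0.973, 0.23, -0.003], [0.23, 0.973, -0.001], [0.002, -0.002, -1.0]]
wrist_force: [0.5, 0.5, -0.1]
finger_gap: 0.0291
clock: 4.2
position: [0.4917, -0.019, 0.241]
tcp_rot: [[-0.973, 0.231, -0.004], [0.231, 0.973, -0.0], [0.004, -0.001, -1.0]]
wrist_force: [0.9, -0.4, 0.1]
finger_gap: 0.0449
clock: 4.4
position: [0.4917, -0.1189, 0.2409]
tcp_rot: [[-0.973, 0.231, -0.005], [0.231, 0.973, 0.001], [0.005, -0.0, -1.0]]
wrist_force: [0.6, 0.5, 0.4]
finger_gap: 0.0613
clock: 4.9
position: [0.4927, -0.2156, 0.2418]
tcp_rot: [[-0.973, 0.23, -0.003], [0.23, 0.973, 0.002], [0.003, 0.001, -1.0]]
wrist_force: [0.4, 0.1, 0.3]
finger_gap: 0.0939
```

View pics/w2.png

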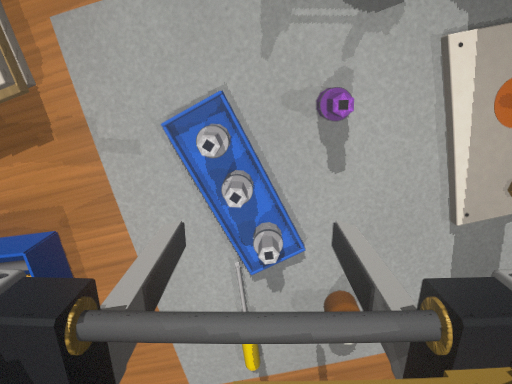

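Cap is back up: its pixel is unchanged and the force is about 0. The wrist view shows the sockets at (211,142), (237,190) and (268,243). Next: fit the hex heads on the plane of their tops.

```bash
cat >> h.py <<'E'
def rect(im,p,c,z,half=.035,res=.0002):
    """view of plane z, world axes: columns = -y (right), rows = -x (down); c centre"""
    n=int(2*half/res); j,i=np.meshgrid(np.arange(n),np.arange(n))
    P=np.dstack([c[0]+half-i*res,c[1]+half-j*res,np.full(i.shape,z)])
    m=proj(P.reshape(-1,3),p).reshape(n,n,2).astype(np.float32)
    return cv2.remap(im,m[...,0],m[...,1],cv2.INTER_CUBIC)
def fithex(g,c,af,half,res,rng=.008):
    """best hexagon (across flats af) by edge gradient: returns x,y,angle of a flat normal mod 60"""
    g=cv2.GaussianBlur(g.astype(np.float32),(0,0),4); gx=cv2.Sobel(g,5,1,0);gy=cv2.Sobel(g,5,0,1)
    best=[]
    t=np.linspace(-.8,.8,25)*af/2/np.sqrt(3)
    for a in np.arange(0,60,2):
        th=np.deg2rad(a+60*np.arange(6)); nx=np.c_[np.cos(th),np.sin(th)]; tx=np.c_[-np.sin(th),np.cos(th)]
        P=(nx[:,None]*af/2+tx[:,None]*t[None,:,None]); N=np.repeat(nx[:,None],len(t),1)
        for dx in np.arange(-rng,rng+1e-6,.0005):
            for dy in np.arange(-rng,rng+1e-6,.0005):
                i=((half-(P[...,0]+dx))/res).astype(int); j=((half-(P[...,1]+dy))/res).astype(int)
                e=np.abs(gy[i,j]*-N[...,0]+gx[i,j]*-N[...,1]).mean(1)
                best.append((np.sqrt(np.minimum(e,np.percentile(e,80))).sum(),c[0]+dx,c[1]+dy,a))
    best.sort(reverse=True); return best
E
python3 - <<'E'
from h import *
L=np.load('w2.npz',allow_pickle=True); im,d,p=L['im'],L['d'],L['p'].item(); C=cloud(d,p); out=[]
for (u,v) in((211,142),(237,190),(268,243)):
    Q=C[v-22:v+22,u-22:u+22].reshape(-1,3); t=Q[(Q[:,2]>.058)&(Q[:,2]<.08)]; c=np.median(t,0); z=c[2]
    c=(t[:,:2].min(0)+t[:,:2].max(0))/2
    print('head depth',c,z,len(t),t.max(0)-t.min(0))
    r=rect(im,p,c,.067,.025); g=cv2.cvtColor(r,6)
    b=fithex(g,c,.024,.025,.0002); print([tuple(np.round(x,4)) for x in b[:1]+b[30:31]+b[100:101]])
    s,x,y,a=b[0]; k=np.deg2rad(a+30+60*np.arange(6)); V=np.c_[x+.01386*np.cos(k),y+.01386*np.sin(k)]
    pp=np.c_[(c[1]+.025-V[:,1])/.0002,(c[0]+.025-V[:,0])/.0002].astype(np.int32); r2=r.copy(); cv2.polylines(r2,[pp],True,(0,255,0),1); out.append(np.vstack([r,r2]))
cv2.imwrite('pics/heads.png',np.hstack(out))
E
```

```text
head depth [ 0.4490753  -0.26430852] 0.06732165570503462 407 [0.02638949 0.02623187 0.01123139]
[(np.float64(37.8635), np.float64(0.4496), np.float64(-0.2648), np.float64(44.0)), (np.float64(36.4619), np.float64(0.4501), np.float64(-0.2648), np.float64(46.0)), (np.float64(34.6786), np.float64(0.4416), np.float64(-0.2643), np.float64(24.0))]
head depth [ 0.51711843 -0.24993724] 0.06740668366444827 370 [0.02574282 0.02639906 0.01118516]
[(np.float64(42.3132), np.float64(0.5181), np.float64(-0.2499), np.float64(42.0)), (np.float64(40.4305), np.float64(0.5181), np.float64(-0.2504), np.float64(36.0)), (np.float64(38.357), np.float64(0.5171), np.float64(-0.2494), np.float64(46.0))]
head depth [ 0.60258145 -0.22721646] 0.06746338412663616 342 [0.02564994 0.02725283 0.01165658]
[(np.float64(44.7476), np.float64(0.6031), np.float64(-0.2277), np.float64(56.0)), (np.float64(42.8785), np.float64(0.6036), np.float64(-0.2272), np.float64(58.0)), (np.float64(40.68), np.float64(0.6036), np.float64(-0.2277), np.float64(8.0))]
```

View pics/heads.png

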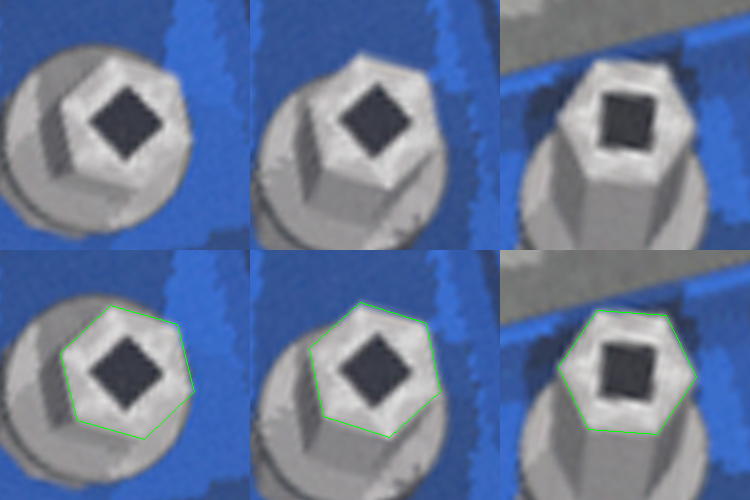

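The hex fits line up. Taking the middle socket first: (0.518,-0.250), flats at 42/102°, so the jaws turn to 102°, across the tray.

```bash
python3 -m crank '[[[0.25,-0.34,-0.4,0,0,0.3],[0.25,-0.34,-0.8,0,0,0.6],[0.25,-0.34,-0.97,0,0,0.88],[0.25,-0.34,-0.97,0,0,0.88],[0.25,-0.34,-0.97,0,0,0.88],[0.25,-0.34,-0.97,0,0,0.88]]]' -1 30
python3 - <<'E'
from h import *
P=[];A=[]
for i in range(3):
    im,d,p=snap("wrist"); s=manip.state(); P.append(s['position']); R=np.array(s['tcp_rot']); A.append(np.degrees(np.arctan2(R[1,1],R[0,1])))
print(np.mean(P,0),np.std(P,0),A)
c=np.array([.5181,-.2499]); b=fithex(cv2.cvtColor(rect(im,p,c,.067,.025),6),c,.024,.025,.0002); print(b[0],b[20])
E
```

```text
clock: 5.55
position: [0.5198, -0.2506, 0.1481]
tcp_rot: [[-0.979, -0.205, 0.003], [-0.205, 0.979, -0.002], [-0.002, -0.002, -1.0]]
wrist_force: [-0.0, 0.7, 0.4]
finger_gap: 0.0938
[ 0.51962581 -0.25096681  0.14804964] [1.36481194e-04 6.33058588e-05 1.27678400e-04] [np.float64(101.8437120694456), np.float64(101.85225816800066), np.float64(101.85255444059699)]
(np.float64(40.137950547075945), np.float64(0.5176000000000001), np.float64(-0.2499), np.int64(40)) (np.float64(38.993203707702676), np.float64(0.5176000000000001), np.float64(-0.2499), np.int64(34))
```

```bash
python3 -m crank '[[[-0.02,0.01,-0.4,0,0,0],[-0.02,0.01,-0.8,0,0,0],[-0.02,0.01,-1.0,0,0,0]]]' && python3 -m crank '[[[0,0,-0.08,0,0,0],[0,0,-0.08,0,0,0]]]' && python3 -m crank '[[[0,0,0,0,0,0],[0,0,0,0,0,0],[0,0,0,0,0,0],[0,0,0,0,0,0],[0,0,0,0,0,0],[0,0,0,0,0,0],[0,0,0,0,0,0],[0,0,0,0,0,0],[0,0,0,0,0,0]]]' 1 35
```

```text
clock: 6.0
position: [0.5153, -0.2491, 0.0443]
tcp_rot: [[-0.979, -0.205, -0.002], [-0.205, 0.979, 0.002], [0.002, 0.002, -1.0]]
wrist_force: [-0.3, -0.3, -0.1]
finger_gap: 0.0939
clock: 6.2
position: [0.5166, -0.2499, 0.038]
tcp_rot: [[-0.979, -0.205, -0.001], [-0.205, 0.979, 0.001], [0.001, 0.001, -1.0]]
wrist_force: [0.8, -0.0, -0.1]
finger_gap: 0.0942
clock: 7.1
position: [0.5167, -0.2499, 0.0382]
tcp_rot: [[-0.979, -0.206, -0.0], [-0.206, 0.979, 0.0], [0.0, 0.0, -1.0]]
wrist_force: [-0.4, -0.1, 0.5]
finger_gap: 0.0254
```

```bash
python3 -m crank '[[[0,0,0.3,0,0,0],[0,0,0.7,0,0,0],[0,0,1,0,0,0],[0,0,1,0,0,0]]]' && python3 -m crank '[[[0,0.4,0,0,0,0.2],[-0.1,0.8,0.1,0,0,0.4],[-0.2,1,0.1,0,0,0.6]]]' && python3 -m crank '[[[0,0.4,0,0,0,0],[0,0.8,0,0,0,0],[0,1,0,0,0,0]]]' && python3 -m crank '[[[0,0.4,0,0,0,0],[0,0.7,0,0,0,0],[0,0.9,0,0,0,0],[0,0.9,0,0,0,0],[0,0.9,0,0,0,0],[0,0.9,0,0,0,0]]]'
python3 - <<'E'
from h import *
im,d,p=snap("wrist"); cv2.imwrite('pics/w3.png',im); np.savez('w3.npz',im=im,d=d,p=np.array(p,dtype=object)); s=manip.state();R=np.array(s['tcp_rot']); print(s['position'],np.degrees(np.arctan2(R[1,1],R[0,1])),proj([[.4906,.1365,.018]],p))
E
```

```text
clock: 7.5
position: [0.5193, -0.2515, 0.1423]
tcp_rot: [[-0.979, -0.206, 0.007], [-0.206, 0.979, -0.005], [-0.006, -0.006, -1.0]]
wrist_force: [0.4, -0.4, -2.1]
finger_gap: 0.024
clock: 7.8
position: [0.4953, -0.1469, 0.1469]
tcp_rot: [[-0.872, -0.49, -0.002], [-0.49, 0.872, 0.003], [0.001, 0.003, -1.0]]
wrist_force: [0.7, 0.1, -0.9]
finger_gap: 0.0238
clock: 8.1
position: [0.4946, -0.0467, 0.1463]
tcp_rot: [[-0.873, -0.487, -0.004], [-0.487, 0.873, 0.002], [0.002, 0.004, -1.0]]
wrist_force: [0.5, -0.6, -1.7]
finger_gap: 0.0238
clock: 8.7
position: [0.4962, 0.0392, 0.1474]
tcp_rot: [[-0.874, -0.485, -0.002], [-0.485, 0.874, -0.0], [0.002, 0.0, -1.0]]
wrist_force: [0.2, 0.5, -2.6]
finger_gap: 0.0238
[0.49645079 0.03908505 0.14762096] 119.00043224331374 [[339.08580871 218.56309342]]
```

View pics/w3.png

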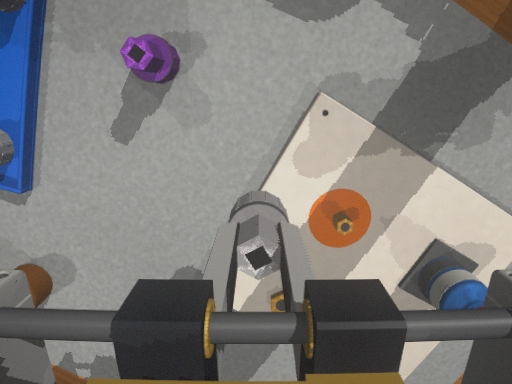

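The wrist view shows the socket held straight between the fingers at (260,258), and the marked nut at (344,225) in the orange circle. Now measuring the nut, the panel edge and the held head in this one view.

Run:
```python
from h import *
L=np.load('w3.npz',allow_pickle=True); im,d,p=L['im'],L['d'],L['p'].item(); C=cloud(d,p)
print('circle',fitcircle(im,p,.018,(300,180,380,255)))
Q=C[210:245,325:365].reshape(-1,3); t=Q[(Q[:,2]>.030)&(Q[:,2]<.06)]; zt=np.percentile(t[:,2],60); print('nut top z',zt,len(t)); t=t[t[:,2]>zt-.004]; print((t.min(0)+t.max(0))/2,t.max(0)-t.min(0))
outs=[]
c=np.array([.4906,.1365])
for z,af in((.040,.016),(.033,.021),(.026,.026)):
    r=rect(im,p,c,z,.025); b=fithex(cv2.cvtColor(r,6),c,af,.025,.0002,.006); print(af,[tuple(np.round(x,4)) for x in (b[0],b[20])])
    s,x,y,a=b[0]; k=np.deg2rad(a+30+60*np.arange(6)); V=np.c_[x,y]+af/np.sqrt(3)*np.c_[np.cos(k),np.sin(k)]
    pp=np.c_[(c[1]+.025-V[:,1])/.0002,(c[0]+.025-V[:,0])/.0002].astype(np.int32); cv2.polylines(r,[pp],True,(0,255,0),1); outs.append(r)
# held head
Q=C[235:285,235:285].reshape(-1,3); hz=np.median(Q[:,2]); print('head z',hz)
c=np.array([.4964,.0391]); r=rect(im,p,c,.1765,.025); b=fithex(cv2.cvtColor(r,6),c,.024,.025,.0002,.006); print('head',[tuple(np.round(x,4)) for x in (b[0],b[20])])
s,x,y,a=b[0]; k=np.deg2rad(a+30+60*np.arange(6)); V=np.c_[x,y]+.01386*np.c_[np.cos(k),np.sin(k)]
pp=np.c_[(c[1]+.025-V[:,1])/.0002,(c[0]+.025-V[:,0])/.0002].astype(np.int32); cv2.polylines(r,[pp],True,(0,255,0),1); outs.append(r)
cv2.imwrite('pics/nut.png',np.vstack([np.hstack(outs[:2]),np.hstack(outs[2:])]))
# panel edge yaw
L=np.load('top0.npz',allow_pickle=True); im,d,p=L['im'],L['d'],L['p'].item()
for n in('w3','top0'):
    L=np.load(n+'.npz',allow_pickle=True); im,d,p=L['im'],L['d'],L['p'].item()
    r=rect(im,p,(.525,.18),.018,.19,.0005); g=cv2.GaussianBlur(cv2.cvtColor(r,6),(0,0),2).astype(float)
    yaw=[]
    # right edge (y min ~ .05) : per row of world x ; near edge (x min ~ .375): per column
    def fit(idx,vals):
        k=np.polyfit(idx,vals,1)
        for _ in range(4):
            e=np.abs(vals-np.polyval(k,idx)); ok=e<max(2*np.median(e),1); k=np.polyfit(idx[ok],vals[ok],1)
        return k,ok.mean()
    rows=np.arange(180,660,4); gj=np.diff(g,axis=1)[:,580:690]; k,f=fit(rows,580+gj[rows].argmin(1)); print(n,'right edge yaw',np.degrees(np.arctan(k[0])),f)
    cols=np.arange(140,620,4); gi=np.diff(g,axis=0)[630:720]; k,f=fit(cols,630+gi[:,cols].argmin(0)); print(n,'near edge yaw',-np.degrees(np.arctan(k[0])),f)
```

```text
circle (array([490.46287282, 136.75044744]), np.float64(33.553621937456896))
nut top z 0.040727863937869695 283
[0.49049208 0.13565264 0.03987177] [0.01654441 0.01882988 0.00543395]
0.016 [(np.float64(28.1337), np.float64(0.4901), np.float64(0.136), np.float64(0.0)), (np.float64(27.5532), np.float64(0.4901), np.float64(0.1365), np.float64(56.0))]
0.021 [(np.float64(19.0373), np.float64(0.4881), np.float64(0.1345), np.float64(28.0)), (np.float64(18.6636), np.float64(0.4876), np.float64(0.1335), np.float64(58.0))]
0.026 [(np.float64(16.1706), np.float64(0.4866), np.float64(0.138), np.float64(28.0)), (np.float64(15.8593), np.float64(0.4876), np.float64(0.1385), np.float64(26.0))]
head z 0.1762219503105399
head [(np.float64(31.0852), np.float64(0.4969), np.float64(0.0396), np.float64(0.0)), (np.float64(29.8057), np.float64(0.4969), np.float64(0.0391), np.float64(0.0))]
w3 right edge yaw 5.40885161694298 0.75
w3 near edge yaw -1.08006291494065 0.7833333333333333
top0 right edge yaw -0.8090791343364355 0.7916666666666666
top0 near edge yaw -1.0527652911071972 0.9
```

View pics/nut.png

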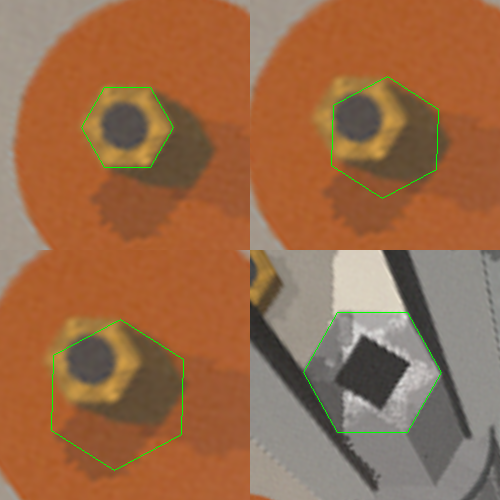

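Nut confirmed as the 16 mm one: the fit is tight at (0.490,0.1363), yaw about -1°. The held head is within about 0.5 mm of the TCP. Moving over the nut and down.

```bash
python3 -m crank '[[[-0.07,0.5,0,0,0,0],[-0.07,0.97,0,0,0,0],[-0.07,0.97,-0.3,0,0,0],[-0.07,0.97,-0.6,0,0,0],[-0.07,0.97,-0.68,0,0,0],[-0.07,0.97,-0.68,0,0,0],[-0.07,0.97,-0.68,0,0,0]]]' && python3 -c "
from h import *
s=manip.state();R=np.array(s['tcp_rot']);print(s['position'],np.degrees(np.arctan2(R[1,1],R[0,1])))"
```

```text
clock: 9.45
position: [0.4908, 0.1365, 0.0811]
tcp_rot: [[-0.875, -0.485, 0.002], [-0.485, 0.875, 0.0], [-0.002, -0.001, -1.0]]
wrist_force: [0.4, 0.4, -1.6]
finger_gap: 0.0237
[0.49080432 0.13646479 0.08107456] 118.98642093455004
```

```bash
python3 -m crank '[[[-0.01,0,-0.05,0,0,0],[-0.01,0,-0.09,0,0,0],[-0.01,0,-0.12,0,0,0],[-0.01,0,-0.15,0,0,0],[-0.01,0,-0.15,0,0,0]]]' && python3 -m crank '[[[0,0,-0.03,0,0,0],[0,0,-0.05,0,0,0],[0,0,-0.05,0,0,0]]]'
```

```text
clock: 9.95
position: [0.489, 0.1365, 0.0649]
tcp_rot: [[-0.874, -0.486, 0.001], [-0.486, 0.874, -0.001], [-0.0, -0.001, -1.0]]
wrist_force: [1.7, -2.3, -3.0]
finger_gap: 0.024
clock: 10.25
position: [0.4891, 0.1365, 0.06]
tcp_rot: [[-0.874, -0.486, 0.001], [-0.486, 0.874, -0.001], [-0.0, -0.001, -1.0]]
wrist_force: [1.0, -4.4, -2.2]
finger_gap: 0.0236
```

```bash
python3 -m crank '[[[0,0.005,-0.02,0,0,0],[0,0.005,-0.04,0,0,0],[0,0.005,-0.06,0,0,0],[0,0.005,-0.06,0,0,0],[0,0.005,-0.06,0,0,0]]]'; python3 -m crank '[[[0,0,-0.02,0,0,0],[0,0,-0.04,0,0,0],[0,0,-0.05,0,0,0],[0,0,-0.05,0,0,0],[0,0,-0.05,0,0,0]]]'
```

```text
clock: 10.75
position: [0.4891, 0.1366, 0.0544]
tcp_rot: [[-0.874, -0.486, 0.001], [-0.486, 0.874, -0.002], [0.0, -0.002, -1.0]]
wrist_force: [1.1, -6.4, -0.7]
finger_gap: 0.0238
clock: 11.25
position: [0.4893, 0.1366, 0.0516]
tcp_rot: [[-0.874, -0.487, 0.002], [-0.487, 0.874, -0.002], [-0.001, -0.002, -1.0]]
wrist_force: [-2.3, -6.9, 16.3]
finger_gap: 0.0236
```

Stopped by a firm 16 N contact at TCP z 0.0516 (0.0507 expected if seated, 0.0567 or more if not). I'll relieve the side load and verify with depth and a side picture.

```bash
python3 -m crank '[[[0,-0.01,0,0,0,0],[0,-0.01,0.01,0,0,0],[0,-0.01,0,0,0,0],[0,-0.01,0,0,0,0]]]'
python3 - <<'E'
from h import *
im,d,p=snap("wrist"); s=manip.state(); print(s['position'],s['clock'])
C=cloud(d,p); c=proj([[.4901,.1364,.080]],p)[0].astype(int); print(c)
m=(np.hypot(C[...,0]-.490,C[...,1]-.1364)<.011); z=C[m][:,2]; z=z[(z>.06)&(z<.1)]; print('head top z',np.median(z),np.percentile(z,[25,75]),len(z))
m=(np.hypot(C[...,0]-.490,C[...,1]-.1364)<.019)&(C[...,2]>.035)&(C[...,2]<.065); print('shoulder',np.percentile(C[m][:,2],[25,50,75]),m.sum())
pz=C[(np.hypot(C[...,0]-.49,C[...,1]-.1364)>.024)&(np.hypot(C[...,0]-.49,C[...,1]-.1364)<.032)&(C[...,2]<.03)]; print('panel z',np.median(pz[:,2]))
c=np.array([.490,.1364]); b=fithex(cv2.cvtColor(rect(im,p,c,.080,.025),6),c,.024,.025,.0002,.006); print('head',b[0][1:])
im,d,p=snap("side"); u,v=proj([[.490,.1364,.03]],p)[0].astype(int); cv2.imwrite('pics/s1.png',cv2.resize(im[v-45:v+30,u-50:u+50],(800,600),interpolation=2))
w=np.hypot(C[...,0]-.49,0)
E
```

```text
clock: 11.65
position: [0.4894, 0.1366, 0.0516]
tcp_rot: [[-0.874, -0.486, 0.002], [-0.486, 0.874, 0.0], [-0.002, -0.001, -1.0]]
wrist_force: [-2.1, -4.4, 16.7]
finger_gap: 0.0237
[0.48938719 0.13657626 0.05158535] 11.7
[257 256]
head top z 0.0807234774971363 [0.08029517 0.08113564] 1135
shoulder [0.04850644 0.04947047 0.05781001] 1050
panel z 0.019241481248991943
head (np.float64(0.4905), np.float64(0.1374), np.int64(0))
```

View pics/s1.png

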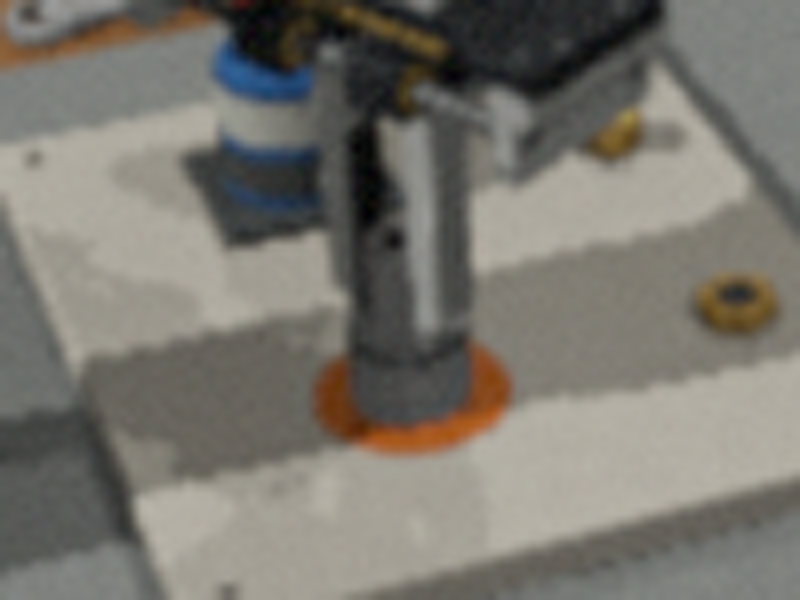

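The side picture shows the socket standing on the orange circle with no gap. Its head top is 61.5 mm above the panel (62 when seated, at least 68 for a wrong socket), and the shoulder is 30 mm above it. It's seated, so I'm handing in.

```bash
python3 -c "
from h import *
s=manip.state();print(s['clock'],s['position'],s['wrist_force'],s['finger_gap']);print(manip.job_done())"
```

```text
11.75 [0.48936548 0.13658471 0.05155833] [-2.06618551 -4.32549912 15.31330164] 0.023516270460982303
the job is handed in; nothing more can be done
None
```

The job is handed in at 11.75 s: the cap was pressed and came back up, and the first socket I tried went fully home on the marked nut.

- **Cap:** The closed fingers pushed it about 6 mm to its stop, with 25 N at the wrist against a 6 N spring. After release, the side camera showed the cap at its original position and the wrist force was about 0.
- **Nut:** The marked nut is the 16 mm one; its outline and a height of about 22 mm both matched.
- **Socket:** I took the middle socket from the tray. Its head top is 61.5 mm above the panel (62 when seated, at least 68 otherwise), and the body's top edge is 30 mm above the panel. The side picture shows no gap under the rim.
- **Final hold:** The arm is still gripping it upright across 23.5 mm, pressing down with about 15 N.
- **Small disagreements:** A side load of about 4 N in y remained after I tried to relieve it. The tool also stopped about 1 mm higher than my estimate, which is well under the 6 mm that would mean a wrong socket.

I made no moves on the other two sockets, the purple look-alike, jar, screwdriver or wrench. I did not take a final picture to confirm they were undisturbed.

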